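# Press the wear plates home in a resoled shoe

## Task

The upturned shoe on the iron last has three steel wear plates started in its sole, each still standing a little proud. With the fingertips press them gently home one at a time, in this order: the horseshoe at the heel, the crescent at the toe, then the round plate at the ball of the foot. Do not lift the shoe or knock it off its seat on the last, and leave everything else on the bench where it is.

Things in the scene. Friction and masses are not known exactly. Their poses are not given: they have to be found in the camera images.
- last: cobbler's last, fixed to the bench: a wooden block 270 x 210 x 50 mm, an iron post and on it a flat iron foot plate whose top is 150 mm above the bench. Origin: centre of the block's underside; x along the block's length (the toe's direction), z up. It may face any way.
- shoe: dark leather shoe, 270 mm long and 98 mm wide, 0.45 kg, slipped loosely (some 5 mm of play) upside down over the foot plate: black rubber sole up, nothing clamps it. Origin: on its inner sole, 150 mm above the bench, over the last's origin; x towards the toe, z up. The sole's face is 8 mm and the heel block's face 30 mm above the origin. It must stay seated on the last.
- heel_spot (a point): centre of the upper face of the heel plate's band, 116 mm behind the shoe's origin (x = -0.116). The heel plate is a steel horseshoe (band 16 mm wide, 3 mm thick, 64 mm across) along the rounded back edge of the raised heel block. This is the point to press. z up.
- toe_spot (a point): centre of the upper face of the toe plate's band, 119 mm ahead of the shoe's origin (x = +0.119). The toe plate is a shallow steel crescent (band 16 mm wide, 3 mm thick, about 50 mm across) along the tip of the toe. This is the point to press. z up.
- ball_spot (a point): centre of the upper face of the round plate, a steel disc 28 mm across and 3 mm thick in the middle of the front half of the sole (the ball of the foot), 50 mm ahead of the shoe's origin (x = +0.050). This is the point to press. z up.
- heel_plate (a joint): how far the heel plate is pressed down into the sole, m: 0 = 6 mm proud, 0.006 = home, from 0.0042 it counts as home; starts at 0 to 0.0015. Its pins rub in punched holes: 3.5 N starts it, 5.5 N brings it home, it stays where left. The rubber sole under it also gives, 1 mm per 2.5 N, and springs back. Pushing with over 30 N is too hard.
- toe_plate (a joint): how far the toe plate is pressed down into the sole, m: 0 = 6 mm proud, 0.006 = home, from 0.0042 it counts as home; starts at 0 to 0.0015. Its pins rub in punched holes: 3.5 N starts it, 5.5 N brings it home, it stays where left. The rubber sole under it also gives, 1 mm per 2.5 N, and springs back. Pushing with over 30 N is too hard.
- ball_plate (a joint): how far the round plate is pressed down into the sole, m: 0 = 6 mm proud, 0.006 = home, from 0.0042 it counts as home; starts at 0 to 0.0015. Its pins rub in punched holes: 3.5 N starts it, 5.5 N brings it home, it stays where left. The rubber sole under it also gives, 1 mm per 2.5 N, and springs back. Pushing with over 30 N is too hard.
- tack_jar: closed amber glass jar of tacks, 44 mm across, 55 mm tall, standing on the wooden block beside the shoe. Not part of the job: leave it where it is. Origin: centre of its underside.
- screwdriver: screwdriver 170 mm long, lying on the wooden block on the other side of the shoe. Not part of the job: leave it where it is. Origin: on its underside at mid-length.
- hammer: hammer 270 mm long, lying on the bench to the robot's right. Not part of the job: leave it where it is. Origin: on its underside at mid-length.
- shoe_brush: flat wooden-handled brush 190 mm long, lying on the bench to the robot's right. Not part of the job: leave it where it is. Origin: on its underside at mid-length.
- glue_tin: closed tin, 80 mm across, 90 mm tall, on the bench to the robot's left. Not part of the job: leave it where it is. Origin: centre of its underside.
- polish_tin: flat tin, 68 mm across, 26 mm tall, on the bench to the robot's left. Not part of the job: leave it where it is. Origin: centre of its underside.
- thread_spool: wooden spool, 48 mm across, 70 mm tall, standing on the bench to the robot's left. Not part of the job: leave it where it is. Origin: centre of its underside.

How it is judged:
By the outcome, as a careful person would: the job done as asked, in the order asked, and still so for the second after the job is handed in, with the robot touching nothing.
It also fails if it takes over 45 s, if anything falls off the work surface, if the arm or the gripper's body presses on something with over 40 N, if the wrist force passes 120 N, or if a joint passes its speed limit or range.

## Robot

A 7-joint arm with a two-finger parallel gripper is mounted at the origin on the work surface. World frame = base frame: x ahead of the robot, y to its left, z up, the work surface at z = 0. Lengths are in m, angles in rad, forces in N, time in s.
With the tool pointing down it reaches from about 0.35 to 0.9 m from the base axis. Payload 8.1 kg.
Tool frame: the origin (TCP) lies on the mounting face of the last link; the fingertips stand 178 mm ahead of it and the grasp point (between the pads) lies 159 mm ahead of it; z points along the fingers, y is the line along which they close (so a half turn about z gives the same grasp; the last joint's range is limited). The gripper opens to 92 mm and grips with 3 to 60 N. Pads are 19 mm wide; open, the fingers measure 130 mm over their backs; the gripper's body (75 mm by 190 mm) begins 47 mm behind the grasp point.
Start: joints at [-1.343, 0.434, 0.025, 1.573, -0.012, 1.134, -0.075], TCP at [0.203, 0.591, 0.405] pointing down, gripper open.
Joint ranges: [-2.62, 2.62], [-0.44, 2.09], [-1.27, 1.32], [0.08, 2.57], [-1.32, 4.46], [0.12, 2], [-2.74, 2.74]. Speed limits (rad/s): [2.22, 2.22, 3.01, 3.01, 3.14, 3.14, 3.14].

## Interface

Orientations are given as a unit quaternion [w, x, y, z].
In Python, from plant import robot gives the robot as it stands.
- The arm moves only by the tool servo_tool, never from a script. Its argument "rows" is a list of rows, each an object of numbers: "dx", "dy", "dz": the shift along the world's x, y, z in mm; "ax", "ay", "az": the turn, a rotation vector about the world's x, y, z in units of 10 degrees (1.0 is 10 degrees). In form: [{"dx": .., "dy": .., "dz": .., "ax": .., "ay": .., "az": ..}, ...]. A call has 1 to 10 rows; each row is the pose to reach, as a shift and turn from the pose commanded when the call began; what a row does not reach only later rows make up. A row lasts 1/8 s, in which the tool goes at most 62.5 mm and 10.7 degrees, less where a joint would pass 70% of its speed; a pose out of reach is approached as far as the arm can. A call with a gripper value outside its range is refused whole. "fingers" is the opening, from -1 (shut) to 1 (fully open), set as the call begins (left out, the last holds). The fingers move at their own pace and stop on an object; "squeeze" is the grip in N (left out, the last holds). Time passes only in rows, so rows that repeat a pose let the fingers close. It gives the time, the measured TCP pose, the force, the opening and the grip force at its end, in the units of the state.
- robot.state(): the state, without advancing time (a new reading comes with each control period).
- robot.get_image(name): name is "scene" or "top" or "wrist"; returns a dict with "img" (384x512x3 uint8, red, green, blue), "camera_matrix" (3x3 intrinsics, pixels), "eye" and "attitude" of the camera in the world; the wrist camera has in their place "mount" (4x4, takes a point from camera to tool coordinates, whose origin is the TCP and whose axes are the flange's). Camera axes: x right, y up, looking along -z (the intrinsics and any distortion apply to the point x, -y, -z); pixel columns grow to the right and rows downward; lengths in m; the calibration is good to about 2 mm. The wrist camera is an equidistant fisheye: a pixel r from the principal point sees the ray r / f radians off the axis. A picture is of the moment at which its call begins: read the wrist's pose just before it. There is no depth.
- robot.sign_off(): hands the job in; it is judged then, once.
Trained networks look in the newest picture that a camera, given by its name, has taken for a name from the list of things; names that differ only in an ending like _2 or _b are one class to them, and where a whole thing is asked for, a point or a joint stands for the part that bears it (a point fixed in the world has none). Each returns a list of dicts, best first, with "score" (0 to 1); they miss things now and then, are a little off and sometimes report something else, mostly with a low value. They report only what shows in the picture. A call takes as long as a camera call.
- robot.recognise(name, camera): "centre" ([x, y, z] in m, in world coordinates, good to about 4 mm: the middle of the surface that is visible of it).
- robot.cut_out(name, camera): "region" (384x512 bool, what is visible of it).
The state is a dict: "time_s": time; "joint_pos": joint angles; "joint_vel": joint speeds; "joint_efforts": joint torques, N m; "tool_pos": TCP position; "tcp_rot": TCP orientation; "contact_force": force on the tool from outside, world axes, zero at the start; "moment": the same for the moment, N m; "gripper_width": finger opening in m; "gripper_force": force on a finger pad.
Only numpy, scipy, OpenCV 4.12 (cv2) and the standard library are available. Lean on these libraries where they do the work, as an engineer would, in place of code of your own. Each camera call takes 0.05 s, during which the arm holds its last target. There are 200 camera calls.

## Working session

There is one attempt and no reset: what is moved stays moved. The work goes in short steps, Python scripts to look and compute and a tool call to move; the robot and the scene stay as the last step left them, time stands still between calls to the robot, and variables do not carry over. Pictures are saved under pics/ and viewed, at most 10 in all, crops included, and the job is handed in when it is done.

Besides the shell and the picture viewer there is one more tool, called after "Emit:" as name(argument=value, ...) on one line, values as JSON. servo_tool: Moves the arm, as the interface text tells. Its arguments: {"type":"object","properties":{"rows":{"type":"array"},"fingers":{"type":"number"},"squeeze":{"type":"number"}},"required":["rows"]}

```bash
mkdir -p pics; cat > h.py <<'E'
import numpy as np, cv2
from plant import robot
def save(n,f):
    d=robot.get_image(n); cv2.imwrite('pics/'+f,d['img'][:,:,::-1]); return d
E
python3 - <<'E'
from h import *
s=robot.state(); print({k:np.round(v,3).tolist() for k,v in s.items()})
a=save('top','t1.png'); b=save('scene','s1.png')
cv2.imwrite('pics/ts.png',np.hstack([cv2.resize(x['img'],(400,300)) for x in (a,b)])[:,:,::-1])
for d in (a,b): print(np.round(d['camera_matrix'],1).tolist(),np.round(d['eye'],4),np.round(d['attitude'],4).tolist())
for n in ['heel_spot','toe_spot','ball_spot','shoe','last','tack_jar','screwdriver','glue_tin','thread_spool']:
  for c in ('top','scene'):
    print(n,c,[(np.round(r['centre'],4).tolist(),round(r['score'],2)) for r in robot.recognise(n,c)][:2])
E
```

```text
{'time_s': 0.0, 'joint_pos': [-1.343, 0.435, 0.025, 1.574, -0.012, 1.134, -0.075], 'joint_vel': [-0.0, -0.002, -0.0, -0.001, -0.0, 0.0, 0.002], 'joint_efforts': [0.0, -66.783, 0.985, -31.447, -0.061, 0.042, 0.0], 'tool_pos': [0.203, 0.591, 0.404], 'tcp_rot': [-0.0, 0.165, 0.986, -0.001], 'contact_force': [0.467, 0.007, -0.92], 'moment': [-0.001, 0.012, -0.035], 'gripper_force': 0.0, 'gripper_width': 0.092}
[[367.9, 0.0, 257.0], [0.0, 367.9, 190.8], [0.0, 0.0, 1.0]] [ 0.3319 -0.0046  1.0873] [-0.6979, -0.0619, 0.0668, 0.7104]
[[427.7, 0.0, 253.9], [0.0, 427.7, 193.5], [0.0, 0.0, 1.0]] [1.2775 0.5001 1.1124] [0.4485, 0.1692, 0.3251, 0.8152]
heel_spot top []
heel_spot scene [([0.6098, -0.0846, 0.1681], 0.58), ([0.4524, -0.1213, 0.1851], 0.48)]
toe_spot top [([0.671, -0.0737, 0.1722], 0.42)]
toe_spot scene [([0.6052, -0.0069, 0.0974], 0.64), ([0.674, -0.0785, 0.1613], 0.58)]
ball_spot top [([0.6088, -0.0891, 0.1639], 0.46)]
ball_spot scene [([0.6088, -0.0886, 0.1623], 0.61)]
shoe top [([0.563, -0.0964, 0.1606], 0.81)]
shoe scene [([0.582, -0.083, 0.1582], 0.62)]
last top [([0.5161, -0.0555, 0.0485], 0.64), ([0.5067, 0.3142, 0.0259], 0.61)]
last scene [([0.6323, -0.0532, 0.0495], 0.83), ([0.582, -0.085, 0.1606], 0.18)]
tack_jar top [([0.5892, -0.0109, 0.1013], 0.81)]
tack_jar scene [([0.607, -0.0054, 0.0978], 0.61)]
screwdriver top [([0.5504, -0.1725, 0.0735], 0.69), ([0.4486, -0.1207, 0.188], 0.52)]
screwdriver scene []
glue_tin top [([0.602, 0.3911, 0.0914], 0.61)]
glue_tin scene [([0.6275, 0.4067, 0.0809], 0.87)]
thread_spool top [([0.407, 0.4138, 0.0666], 0.75)]
thread_spool scene [([0.4258, 0.4217, 0.0521], 0.55)]
```

View pics/t1.png

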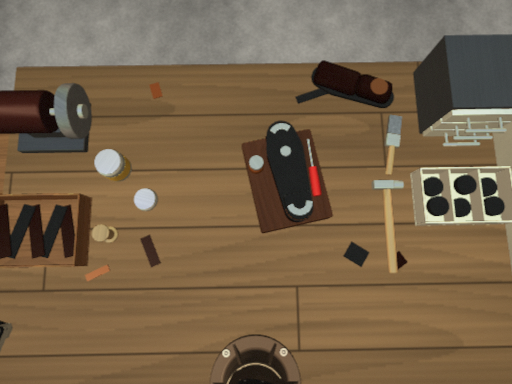

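View pics/s1.png

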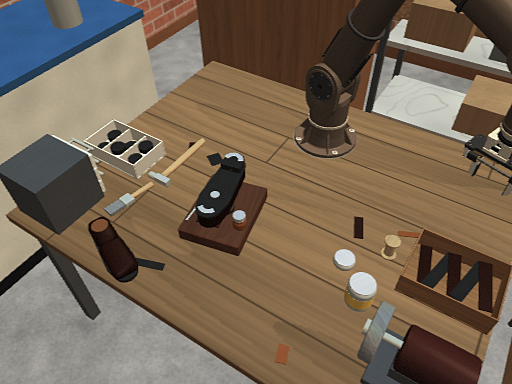

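The top view shows the shoe with its toe pointing away from the robot: toe crescent at (280,127), ball disc (286,151), heel horseshoe (299,210). The scene view agrees, with the heel at (233,160), the ball at (215,195) and the toe at (207,210). I'll move above the shoe, fingers shut and closing line across it, and measure with the wrist camera.

Emit:
servo_tool(rows=[{"dx": 40,"dy": -45,"dz": 10,"az": 0.3},{"dx": 80,"dy": -90,"dz": 20,"az": 0.6},{"dx": 120,"dy": -140,"dz": 30,"az": 0.9},{"dx": 155,"dy": -190,"dz": 40,"az": 1.2},{"dx": 185,"dy": -245,"dz": 45,"az": 1.5},{"dx": 210,"dy": -300,"dz": 45,"az": 1.8},{"dx": 230,"dy": -358,"dz": 45,"az": 2.1},{"dx": 245,"dy": -418,"dz": 45,"az": 2.4},{"dx": 255,"dy": -478,"dz": 45,"az": 2.7},{"dx": 262,"dy": -538,"dz": 45,"az": 3.04}], fingers=-1)

```text
$.rows[0]: bad value
```

Emit:
servo_tool(rows=[{"dx": 25,"dy": -55},{"dx": 50,"dy": -110},{"dx": 75,"dy": -160},{"dx": 75,"dy": -160},{"dx": 75,"dy": -160},{"dx": 75,"dy": -160}])

```text
$.rows[0]: bad value
```

```bash
python3 - <<'E'
from h import *
s=robot.state(); print({k:np.round(v,3).tolist() for k,v in s.items()})
d=save('wrist','w1.png'); print(np.round(d['camera_matrix'],1).tolist(),np.round(d['mount'],4).tolist())
np.savez('w1.npz',K=d['camera_matrix'],M=d['mount'],p=s['tool_pos'],q=s['tcp_rot'],img=d['img'])
t=save('top','t2.png')
for n in ['heel_spot','toe_spot','ball_spot','shoe','last']:
  for c in ('top','scene','wrist'):
    if c=='scene' and n=='heel_spot': save('scene','s2.png')
    print(n,c,[(np.round(r['centre'],4).tolist(),round(r['score'],2)) for r in robot.recognise(n,c)][:2])
    m=[r for r in robot.cut_out(n,c)]
    if n!='shoe': print([(np.round(np.argwhere(r['region']).mean(0)[::-1],1).tolist(),int(r['region'].sum()),round(r['score'],2)) for r in m][:2])
E
```

```text
{'time_s': 1.0, 'joint_pos': [-1.343, 0.434, 0.025, 1.573, -0.012, 1.134, -0.075], 'joint_vel': [-0.001, 0.001, -0.0, 0.0, -0.001, -0.001, 0.0], 'joint_efforts': [0.001, -66.768, 0.984, -31.482, -0.061, 0.033, 0.0], 'tool_pos': [0.203, 0.591, 0.405], 'tcp_rot': [0.0, 0.165, 0.986, 0.0], 'contact_force': [0.775, -0.942, -0.109], 'moment': [-0.017, 0.026, 0.04], 'gripper_force': 0.0, 'gripper_width': 0.092}
[[297.3, 0.0, 255.4], [0.0, 297.3, 191.8], [0.0, 0.0, 1.0]] [[-0.0001, 0.9606, 0.2778, 0.0746], [1.0, 0.0004, -0.0011, -0.0002], [-0.0011, 0.2778, -0.9606, 0.0198], [0.0, 0.0, 0.0, 1.0]]
heel_spot top [([0.45, -0.1184, 0.189], 0.76)]
[([300.3, 207.8], 216, 0.72)]
heel_spot scene [([0.4522, -0.121, 0.1897], 0.44)]
[([234.8, 155.5], 47, 0.61), ([226.0, 222.3], 2692, 0.43)]
heel_spot wrist []
[]
toe_spot top [([0.6724, -0.0757, 0.1699], 0.46)]
[([279.1, 126.6], 114, 0.59)]
toe_spot scene [([0.6762, -0.0769, 0.1613], 0.49)]
[([204.8, 209.7], 46, 0.47), ([389.5, 247.3], 405, 0.42)]
toe_spot wrist []
[]
ball_spot top [([0.6113, -0.0916, 0.1618], 0.57)]
[]
ball_spot scene [([0.608, -0.0884, 0.1662], 0.58), ([0.6325, 0.4079, 0.0831], 0.23)]
[]
ball_spot wrist []
[]
shoe top [([0.5619, -0.0985, 0.1583], 0.64)]
shoe scene [([0.5818, -0.0804, 0.1588], 0.79)]
shoe wrist [([0.4386, -0.089, 0.1137], 0.49)]
last top [([0.5155, -0.0576, 0.0486], 0.91)]
[([280.3, 188.1], 2983, 0.59), ([112.1, 164.7], 926, 0.27)]
last scene [([0.6331, -0.0537, 0.0496], 0.76), ([0.674, -0.078, 0.162], 0.24)]
[([226.5, 222.4], 2758, 0.79)]
last wrist [([0.4656, -0.1927, 0.0542], 0.5)]
[([5.3, 368.4], 111, 0.48)]
```

View pics/w1.png

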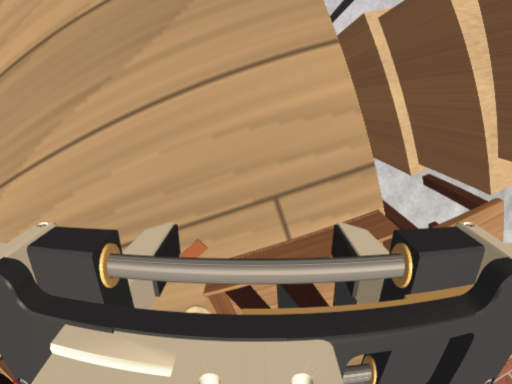

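The move was refused, perhaps because each row needs all six keys. The wrist picture shows only bench and, at the right, a rack, with the fingers at (150,260) and (365,260). I'll resend with full rows.

Emit:
servo_tool(rows=[{"dx": 40,"dy": -45,"dz": 10,"ax": 0,"ay": 0,"az": 0.3},{"dx": 80,"dy": -90,"dz": 20,"ax": 0,"ay": 0,"az": 0.6},{"dx": 120,"dy": -140,"dz": 30,"ax": 0,"ay": 0,"az": 0.9},{"dx": 155,"dy": -190,"dz": 40,"ax": 0,"ay": 0,"az": 1.2},{"dx": 185,"dy": -245,"dz": 45,"ax": 0,"ay": 0,"az": 1.5},{"dx": 210,"dy": -300,"dz": 45,"ax": 0,"ay": 0,"az": 1.8},{"dx": 230,"dy": -358,"dz": 45,"ax": 0,"ay": 0,"az": 2.1},{"dx": 245,"dy": -418,"dz": 45,"ax": 0,"ay": 0,"az": 2.4},{"dx": 255,"dy": -478,"dz": 45,"ax": 0,"ay": 0,"az": 2.7},{"dx": 262,"dy": -538,"dz": 45,"ax": 0,"ay": 0,"az": 3.04}], fingers=-1)

```text
time_s: 3.9
tool_pos: [0.4651, 0.051, 0.45]
tcp_rot: [0.0, -0.101, 0.995, 0.0]
contact_force: [0.0, -0.1, -0.3]
gripper_width: 0.0009
gripper_force: 0.0
```

Emit:
servo_tool(rows=[{"dx": 45,"dy": -40,"dz": 0,"ax": 0,"ay": 0,"az": 0},{"dx": 90,"dy": -80,"dz": 0,"ax": 0,"ay": 0,"az": 0},{"dx": 135,"dy": -115,"dz": 0,"ax": 0,"ay": 0,"az": 0},{"dx": 170,"dy": -136,"dz": 0,"ax": 0,"ay": 0,"az": 0},{"dx": 170,"dy": -136,"dz": 0,"ax": 0,"ay": 0,"az": 0}])

```text
time_s: 4.53
tool_pos: [0.6365, -0.085, 0.4487]
tcp_rot: [-0.0, -0.098, 0.995, -0.001]
contact_force: [-0.7, -0.1, -0.4]
gripper_width: 0.0005
gripper_force: 0.0
```

```bash
python3 - <<'E'
from h import *
s=robot.state(); print({k:np.round(v,4).tolist() for k,v in s.items()})
d=save('wrist','w2.png')
np.savez('w2.npz',K=d['camera_matrix'],M=d['mount'],p=s['tool_pos'],q=s['tcp_rot'],img=d['img'])
for n in ['heel_spot','toe_spot','ball_spot']:
    print(n,[(np.round(r['centre'],4).tolist(),round(r['score'],2)) for r in robot.recognise(n,'wrist')][:2])
    m=robot.cut_out(n,'wrist')
    print([(np.round(np.argwhere(r['region']).mean(0)[::-1],1).tolist(),int(r['region'].sum()),round(r['score'],2)) for r in m][:2])
E
```

```text
{'time_s': 4.525, 'joint_pos': [-0.18, 0.4416, 0.3471, 1.4835, -0.1524, 1.2437, 1.9531], 'joint_vel': [-0.0307, -0.0479, -0.0253, 0.0632, 0.0035, 0.0026, -0.0215], 'joint_efforts': [1.2306, -64.443, 6.3267, -33.963, 0.0391, -0.1031, 0.412], 'tool_pos': [0.6365, -0.085, 0.4487], 'tcp_rot': [-0.0004, -0.0983, 0.9952, -0.0008], 'contact_force': [-0.7334, -0.1039, -0.3859], 'moment': [0.0198, 0.0344, 0.0333], 'gripper_force': 0.0, 'gripper_width': 0.0005}
heel_spot []
[]
toe_spot [([0.6638, -0.0716, 0.1646], 0.56)]
[([258.2, 221.3], 429, 0.56)]
ball_spot [([0.6092, 0.3691, 0.0292], 0.53)]
[([258.0, 158.7], 653, 0.72)]
```

View pics/w2.png

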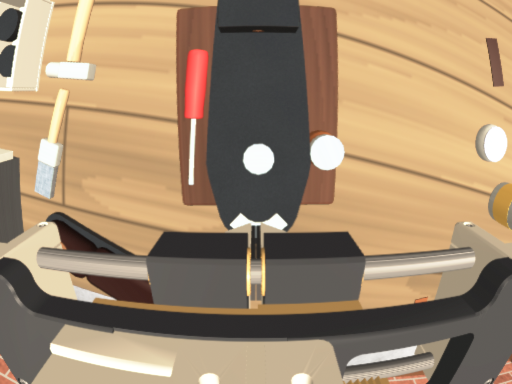

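The wrist picture shows the ball disc at (258,159) and the toe crescent at (258,221), partly behind the fingers. The shoe axis runs straight up the image, so the tool is aligned with it. Next I'll triangulate.

```bash
cat >> h.py <<'E'
from scipy.spatial.transform import Rotation as R
def rot(q): return R.from_quat(np.roll(q,-1)).as_matrix()
def wray(f,px):
    k=np.load(f); K=k['K']; v=(np.array(px)-[K[0,2],K[1,2]])/K[0,0]; r=np.hypot(*v); 
    c=np.array([np.sin(r)*v[0]/r,-np.sin(r)*v[1]/r,-np.cos(r)]); T=rot(k['q'])
    M=k['M']; return k['p']+T@M[:3,3], T@M[:3,:3]@c
def fray(d,px):
    K=d['camera_matrix']; c=np.array([(px[0]-K[0,2])/K[0,0],-(px[1]-K[1,2])/K[1,1],-1]); A=np.array(d['attitude'])
    return np.array(d['eye']),rot(A)@(c/np.linalg.norm(c))
def meet(rs):
    A=0;b=0
    for o,d in rs: P=np.eye(3)-np.outer(d,d)/(d@d); A=A+P; b=b+P@o
    x=np.linalg.solve(A,b); return x,[np.linalg.norm((np.eye(3)-np.outer(d,d)/(d@d))@(x-o)) for o,d in rs]
def atz(r,z): o,d=r; return o+d*(z-o[2])/d[2]
def blob(img,x0,y0,w):
    s=img[y0-w:y0+w+1,x0-w:x0+w+1].astype(float).min(2); s=np.clip(s-90,0,None)
    g=np.mgrid[y0-w:y0+w+1,x0-w:x0+w+1]; return (g[1]*s).sum()/s.sum(),(g[0]*s).sum()/s.sum()
E
python3 - <<'E'
from h import *
t=robot.get_image('top'); s=robot.get_image('scene')
ti=cv2.imread('pics/t1.png'); si=cv2.imread('pics/s1.png'); wi=cv2.imread('pics/w2.png')
for n,pt,ps in [('heel',(299,209),(233,159)),('ball',(286,151),(215,195)),('toe',(280,127),(206,210))]:
    a=blob(ti,*pt,8 if n=='ball' else 15); b=blob(si,*ps,6 if n=='ball' else 13); rs=[fray(t,a),fray(s,b)]
    if n=='ball': c=blob(wi,258,159,22); rs.append(wray('w2.npz',c)); print('wr',c,atz(rs[2],.164))
    print(n,np.round(a,1),np.round(b,1),*[np.round(x,4) for x in meet(rs)],[np.round(atz(r,.186 if n=='heel' else .164),4) for r in rs])
print('toe wrist tips',[np.round(atz(wray('w2.npz',p),.164),4) for p in [(231,222),(285,222),(258,221)]])
print('heelfront',[np.round(atz(wray('w2.npz',p),.18),4) for p in [(218,27),(298,27)]])
cv2.imwrite('pics/z.png',np.hstack([cv2.resize(ti[110:235,255:325],None,fx=4.8,fy=4.8,interpolation=2),cv2.resize(si[145:220,190:250],None,fx=7,fy=8,interpolation=2)]))
E
```

```text
heel [300.5 208.3] [234.6 155.8] [ 0.4525 -0.12    0.1874] [0.0013 0.0013] [array([ 0.4521, -0.119 ,  0.186 ]), array([ 0.4517, -0.1221,  0.186 ])]
wr (np.float64(258.178105245531), np.float64(158.64219868547747)) [ 0.6073897  -0.08875569  0.164     ]
ball [285.2 150.4] [214.5 193.8] [ 0.6073 -0.0888  0.1663] [0.0011 0.0012 0.0003] [array([ 0.6077, -0.0879,  0.164 ]), array([ 0.6061, -0.0914,  0.164 ]), array([ 0.6074, -0.0888,  0.164 ])]
toe [279.6 127. ] [204.6 209.1] [ 0.672  -0.0766  0.1665] [0.0016 0.0016] [array([ 0.6721, -0.0753,  0.164 ]), array([ 0.671 , -0.0797,  0.164 ])]
toe wrist tips [array([ 0.6727, -0.1022,  0.164 ]), array([ 0.6625, -0.0513,  0.164 ]), array([ 0.6665, -0.077 ,  0.164 ])]
heelfront [array([ 0.5003, -0.1443,  0.18  ]), array([ 0.4871, -0.0792,  0.18  ])]
```

View pics/z.png

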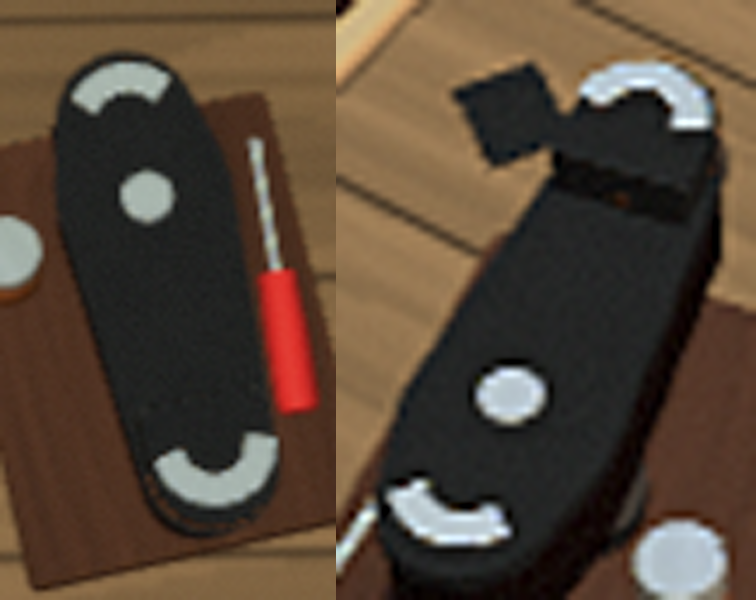

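The measurements agree across views: ball (0.607, -0.089), yaw 11.4°, so heel ≈ (0.445, -0.1215, 0.186) and toe ≈ (0.675, -0.075, 0.164). I'll go above the heel.

Emit:
servo_tool(rows=[{"dx": -55,"dy": -10,"dz": -5,"ax": 0,"ay": 0,"az": 0},{"dx": -110,"dy": -20,"dz": -15,"ax": 0,"ay": 0,"az": 0},{"dx": -165,"dy": -32,"dz": -35,"ax": 0,"ay": 0,"az": 0},{"dx": -190,"dy": -37,"dz": -65,"ax": 0,"ay": 0,"az": 0},{"dx": -190,"dy": -37,"dz": -70,"ax": 0,"ay": 0,"az": 0},{"dx": -190,"dy": -37,"dz": -70,"ax": 0,"ay": 0,"az": 0},{"dx": -190,"dy": -37,"dz": -70,"ax": 0,"ay": 0,"az": 0}])

```text
time_s: 5.85
tool_pos: [0.4463, -0.1196, 0.3805]
tcp_rot: [0.001, -0.1, 0.995, -0.0]
contact_force: [0.3, -0.2, -0.4]
gripper_width: 0.0003
gripper_force: 0.0
```

Emit:
servo_tool(rows=[{"dx": -1,"dy": -2,"dz": -6,"ax": 0,"ay": 0,"az": 0},{"dx": -1,"dy": -2,"dz": -11,"ax": 0,"ay": 0,"az": 0},{"dx": -1,"dy": -2,"dz": -14,"ax": 0,"ay": 0,"az": 0},{"dx": -1,"dy": -2,"dz": -16,"ax": 0,"ay": 0,"az": 0},{"dx": -1,"dy": -2,"dz": -18,"ax": 0,"ay": 0,"az": 0},{"dx": -1,"dy": -2,"dz": -18,"ax": 0,"ay": 0,"az": 0}])

```text
time_s: 6.6
tool_pos: [0.444, -0.1219, 0.3618]
tcp_rot: [-0.0, -0.1, 0.995, 0.0]
contact_force: [-1.9, 0.1, 4.1]
gripper_width: 0.0002
gripper_force: 2.0
```

Contact at about 4 N. Pressing on slowly.

Emit:
servo_tool(rows=[{"dx": 0,"dy": 0,"dz": -1,"ax": 0,"ay": 0,"az": 0},{"dx": 0,"dy": 0,"dz": -2,"ax": 0,"ay": 0,"az": 0},{"dx": 0,"dy": 0,"dz": -3,"ax": 0,"ay": 0,"az": 0},{"dx": 0,"dy": 0,"dz": -4,"ax": 0,"ay": 0,"az": 0},{"dx": 0,"dy": 0,"dz": -4,"ax": 0,"ay": 0,"az": 0}])

```text
time_s: 7.22
tool_pos: [0.444, -0.1219, 0.3579]
tcp_rot: [0.0, -0.1, 0.995, 0.0]
contact_force: [-3.1, 1.0, 8.2]
gripper_width: 0.0004
gripper_force: 4.1
```

Emit:
servo_tool(rows=[{"dx": 0,"dy": 0,"dz": -1,"ax": 0,"ay": 0,"az": 0},{"dx": 0,"dy": 0,"dz": -2,"ax": 0,"ay": 0,"az": 0},{"dx": 0,"dy": 0,"dz": -2,"ax": 0,"ay": 0,"az": 0}])

```text
time_s: 7.6
tool_pos: [0.444, -0.1219, 0.3562]
tcp_rot: [0.0, -0.1, 0.995, 0.0]
contact_force: [-3.9, 0.9, 12.9]
gripper_width: 0.0005
gripper_force: 6.2
```

The slope is now 2.7 N/mm, the rubber's own stiffness, so the heel plate is home. Lifting and going over to the toe.

Emit:
servo_tool(rows=[{"dx": 0,"dy": 0,"dz": 15,"ax": 0,"ay": 0,"az": 0},{"dx": 0,"dy": 0,"dz": 35,"ax": 0,"ay": 0,"az": 0},{"dx": 50,"dy": 10,"dz": 40,"ax": 0,"ay": 0,"az": 0},{"dx": 105,"dy": 21,"dz": 40,"ax": 0,"ay": 0,"az": 0},{"dx": 160,"dy": 32,"dz": 35,"ax": 0,"ay": 0,"az": 0},{"dx": 210,"dy": 43,"dz": 20,"ax": 0,"ay": 0,"az": 0},{"dx": 231,"dy": 47,"dz": 5,"ax": 0,"ay": 0,"az": 0},{"dx": 231,"dy": 47,"dz": 5,"ax": 0,"ay": 0,"az": 0},{"dx": 231,"dy": 47,"dz": 5,"ax": 0,"ay": 0,"az": 0}])

```text
time_s: 8.72
tool_pos: [0.6745, -0.0755, 0.3609]
tcp_rot: [-0.0, -0.099, 0.995, -0.0]
contact_force: [-1.1, 0.5, 0.5]
gripper_width: 0.0007
gripper_force: 0.0
```

```bash
python3 - <<'E'
from h import *
s=robot.state(); print({k:np.round(s[k],4).tolist() for k in ('time_s','tool_pos','contact_force')})
t=save('top','t3.png'); c=save('scene','s3.png'); a=cv2.imread('pics/s1.png');b=cv2.imread('pics/s3.png')
ti=cv2.imread('pics/t1.png');tj=cv2.imread('pics/t3.png')
print('heel top',blob(ti,299,209,15),blob(tj,299,209,15)); print('scene',blob(a,233,159,13),blob(b,233,159,13))
cv2.imwrite('pics/z3.png',np.hstack([cv2.resize(x[140:225,185:255],(400,560),interpolation=2) for x in (a,b)]))
E
```

```text
{'time_s': 8.725, 'tool_pos': [0.6745, -0.0755, 0.3609], 'contact_force': [-1.0951, 0.5125, 0.4665]}
heel top (np.float64(300.46852636191034), np.float64(208.34255878486928)) (np.float64(305.52899408284026), np.float64(207.9154384077461))
scene (np.float64(234.5721360615144), np.float64(155.8058125895999)) (np.float64(234.51273046532046), np.float64(156.83920732472095))
```

View pics/z3.png

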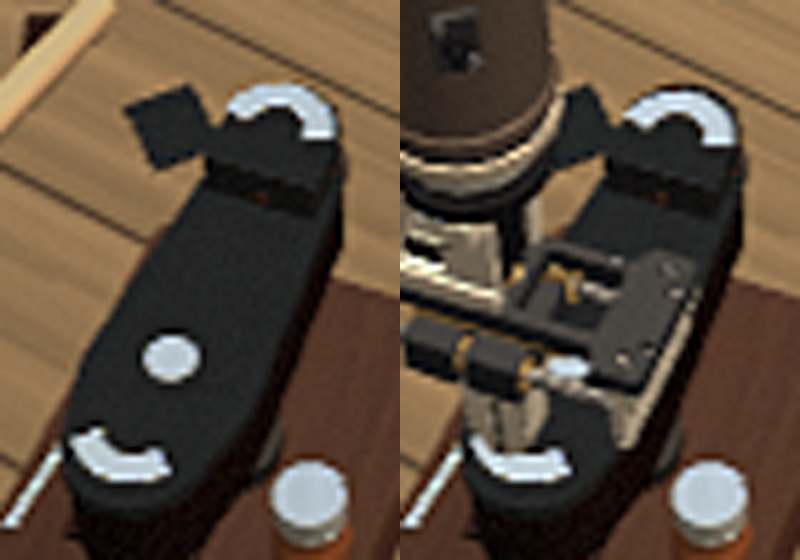

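The right panel shows the heel plate lower by about 1 px (≈4–5 mm), the shoe still seated, and the fingers over the toe crescent. Pressing the toe.

Emit:
servo_tool(rows=[{"dx": 0,"dy": 0,"dz": -8,"ax": 0,"ay": 0,"az": 0},{"dx": 0,"dy": 0,"dz": -14,"ax": 0,"ay": 0,"az": 0},{"dx": 0,"dy": 0,"dz": -17,"ax": 0,"ay": 0,"az": 0},{"dx": 0,"dy": 0,"dz": -19,"ax": 0,"ay": 0,"az": 0},{"dx": 0,"dy": 0,"dz": -21,"ax": 0,"ay": 0,"az": 0},{"dx": 0,"dy": 0,"dz": -21,"ax": 0,"ay": 0,"az": 0}])

```text
time_s: 9.57
tool_pos: [0.6749, -0.0749, 0.3398]
tcp_rot: [-0.0, -0.1, 0.995, 0.0]
contact_force: [-3.5, 0.2, 3.4]
gripper_width: 0.0
gripper_force: 2.1
```

Emit:
servo_tool(rows=[{"dx": 0,"dy": 0,"dz": -1,"ax": 0,"ay": 0,"az": 0},{"dx": 0,"dy": 0,"dz": -2,"ax": 0,"ay": 0,"az": 0},{"dx": 0,"dy": 0,"dz": -3,"ax": 0,"ay": 0,"az": 0},{"dx": 0,"dy": 0,"dz": -4,"ax": 0,"ay": 0,"az": 0},{"dx": 0,"dy": 0,"dz": -4,"ax": 0,"ay": 0,"az": 0}])

```text
time_s: 10.2
tool_pos: [0.675, -0.0749, 0.3361]
tcp_rot: [0.0, -0.1, 0.995, 0.0]
contact_force: [-3.7, 0.6, 7.6]
gripper_width: 0.0004
gripper_force: 4.0
```

Emit:
servo_tool(rows=[{"dx": 0,"dy": 0,"dz": -1,"ax": 0,"ay": 0,"az": 0},{"dx": 0,"dy": 0,"dz": -2,"ax": 0,"ay": 0,"az": 0},{"dx": 0,"dy": 0,"dz": -2.5,"ax": 0,"ay": 0,"az": 0},{"dx": 0,"dy": 0,"dz": -2.5,"ax": 0,"ay": 0,"az": 0}])

```text
time_s: 10.7
tool_pos: [0.675, -0.0749, 0.3343]
tcp_rot: [0.0, -0.1, 0.995, 0.0]
contact_force: [-7.2, 0.1, 12.4]
gripper_width: 0.0002
gripper_force: 6.2
```

Same stiffness as the heel at the end, so the toe is home. Now the ball.

Emit:
servo_tool(rows=[{"dx": 0,"dy": 0,"dz": 12,"ax": 0,"ay": 0,"az": 0},{"dx": 0,"dy": 0,"dz": 27,"ax": 0,"ay": 0,"az": 0},{"dx": -35,"dy": -7,"dz": 30,"ax": 0,"ay": 0,"az": 0},{"dx": -67.5,"dy": -14,"dz": 27,"ax": 0,"ay": 0,"az": 0},{"dx": -67.5,"dy": -14,"dz": 27,"ax": 0,"ay": 0,"az": 0},{"dx": -67.5,"dy": -14,"dz": 27,"ax": 0,"ay": 0,"az": 0}])

```text
time_s: 11.45
tool_pos: [0.6082, -0.0886, 0.3609]
tcp_rot: [0.001, -0.1, 0.995, 0.0]
contact_force: [0.4, 0.3, 0.9]
gripper_width: 0.0002
gripper_force: 0.0
```

Emit:
servo_tool(rows=[{"dx": 0,"dy": 0,"dz": -8,"ax": 0,"ay": 0,"az": 0},{"dx": 0,"dy": 0,"dz": -14,"ax": 0,"ay": 0,"az": 0},{"dx": 0,"dy": 0,"dz": -17,"ax": 0,"ay": 0,"az": 0},{"dx": 0,"dy": 0,"dz": -19,"ax": 0,"ay": 0,"az": 0},{"dx": 0,"dy": 0,"dz": -21,"ax": 0,"ay": 0,"az": 0},{"dx": 0,"dy": 0,"dz": -21,"ax": 0,"ay": 0,"az": 0}])

```text
time_s: 12.2
tool_pos: [0.6076, -0.0887, 0.3394]
tcp_rot: [0.0, -0.1, 0.995, 0.0]
contact_force: [0.1, 3.0, 4.1]
gripper_width: 0.0003
gripper_force: 2.1
```

Emit:
servo_tool(rows=[{"dx": 0,"dy": 0,"dz": -1,"ax": 0,"ay": 0,"az": 0},{"dx": 0,"dy": 0,"dz": -2,"ax": 0,"ay": 0,"az": 0},{"dx": 0,"dy": 0,"dz": -3,"ax": 0,"ay": 0,"az": 0},{"dx": 0,"dy": 0,"dz": -4,"ax": 0,"ay": 0,"az": 0},{"dx": 0,"dy": 0,"dz": -4,"ax": 0,"ay": 0,"az": 0}])

```text
time_s: 12.82
tool_pos: [0.6076, -0.0887, 0.3357]
tcp_rot: [0.0, -0.1, 0.995, 0.0]
contact_force: [-1.5, 2.8, 9.7]
gripper_width: 0.0002
gripper_force: 4.4
```

Emit:
servo_tool(rows=[{"dx": 0,"dy": 0,"dz": -1,"ax": 0,"ay": 0,"az": 0},{"dx": 0,"dy": 0,"dz": -2,"ax": 0,"ay": 0,"az": 0},{"dx": 0,"dy": 0,"dz": -2,"ax": 0,"ay": 0,"az": 0}])

```text
time_s: 13.2
tool_pos: [0.6076, -0.0887, 0.3341]
tcp_rot: [0.0, -0.1, 0.995, 0.0]
contact_force: [-3.0, 3.1, 13.4]
gripper_width: 0.0004
gripper_force: 6.3
```

Emit:
servo_tool(rows=[{"dx": 0,"dy": 0,"dz": 12,"ax": 0,"ay": 0,"az": 0},{"dx": 0,"dy": 0,"dz": 40,"ax": 0,"ay": 0,"az": 0},{"dx": 0,"dy": 0,"dz": 90,"ax": 0,"ay": 0,"az": 0},{"dx": 5,"dy": 50,"dz": 120,"ax": 0,"ay": 0,"az": 0},{"dx": 5,"dy": 110,"dz": 120,"ax": 0,"ay": 0,"az": 0},{"dx": 5,"dy": 170,"dz": 120,"ax": 0,"ay": 0,"az": 0},{"dx": -20,"dy": 225,"dz": 120,"ax": 0,"ay": 0,"az": 0},{"dx": -40,"dy": 280,"dz": 120,"ax": 0,"ay": 0,"az": 0},{"dx": -60,"dy": 330,"dz": 120,"ax": 0,"ay": 0,"az": 0},{"dx": -60,"dy": 330,"dz": 120,"ax": 0,"ay": 0,"az": 0}])

```text
time_s: 14.45
tool_pos: [0.5453, 0.246, 0.4525]
tcp_rot: [-0.001, -0.104, 0.995, 0.001]
contact_force: [-0.1, -0.5, 0.2]
gripper_width: 0.0006
gripper_force: 0.0
```

```bash
python3 - <<'E'
from h import *
t=save('top','t4.png'); c=save('scene','s4.png'); a=cv2.imread('pics/s1.png');b=cv2.imread('pics/s4.png')
ti=cv2.imread('pics/t1.png');tj=cv2.imread('pics/t4.png')
for n,pt,ps in [('heel',(299,209),(233,159)),('ball',(286,151),(215,195)),('toe',(280,127),(206,210))]:
    w=8 if n=='ball' else 15; v=6 if n=='ball' else 13
    print(n,np.round([blob(ti,*pt,w),blob(tj,*pt,w),blob(a,*ps,v),blob(b,*ps,v)],2).tolist())
print(robot.state()['time_s'])
cv2.imwrite('pics/z4.png',np.hstack([cv2.resize(x[140:225,185:255],(400,560),interpolation=2) for x in (a,b)]))
E
```

```text
heel [[300.47, 208.34], [300.24, 208.58], [234.57, 155.81], [234.48, 156.87]]
ball [[285.15, 150.44], [285.03, 151.05], [214.49, 193.84], [214.75, 195.2]]
toe [[279.59, 127.01], [279.36, 127.68], [204.59, 209.1], [205.75, 208.7]]
14.55
```

View pics/z4.png

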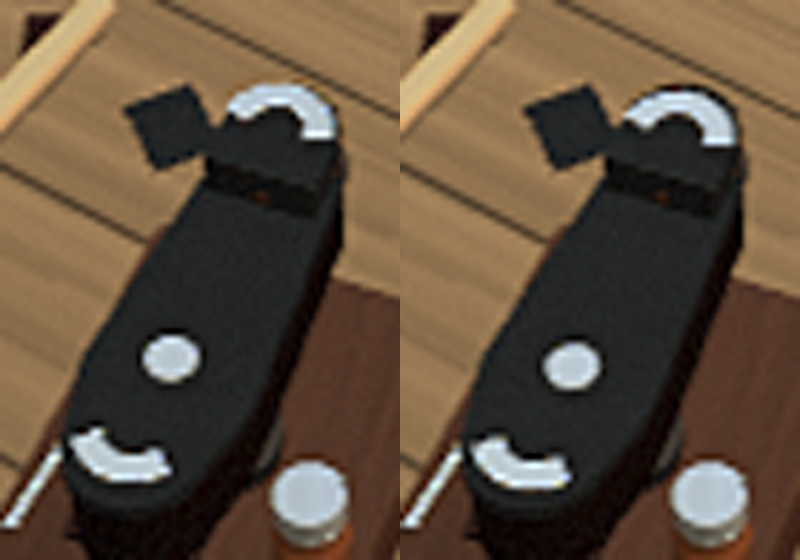

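Both panels match apart from all three plates sitting lower: heel ≈4.6 mm, ball ≈6 mm. The shoe and jar have not moved. The toe figure picked up part of the ball disc, so I'll recheck it with a tighter window.

```bash
python3 - <<'E'
from h import *
def c(f,y0,y1,x0,x1):
    s=np.clip(cv2.imread(f)[y0:y1,x0:x1].astype(float).min(2)-90,0,None); g=np.mgrid[y0:y1,x0:x1]; return (g*s).sum((1,2))/s.sum()
for f in ('s1','s4'): print(c(f'pics/{f}.png',202,218,195,216), c(f'pics/{f}.png',147,165,222,246))
E
```

```text
[209.41200215 205.11840689] [155.80602268 234.57567462]
[210.52907594 205.19795539] [156.86864295 234.48181818]
```

The toe dropped about 5 mm, so all three plates are home. Handing in.

```bash
python3 -c "
from plant import robot
print(robot.sign_off())"
```

```text
the job is handed in; nothing more can be done
None
```

I pressed the heel, toe and ball plates home in that order, with about 13 N at most; the shoe still looks seated and the job is handed in, at about 15 s on the robot's clock (no verdict came back).

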